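# Set out a timed evaporation bench

### The job

Set out the bench for a timed evaporation: stand the blue sand timer in the blue base, the green sand timer in the green base, the flask in the middle of the cork ring and the porcelain dish in the middle of the circle on the white tile. Set each one down gently and upright without dropping or tipping any, and leave the cup of droppers and the box of small vials where they are.

Things in the scene. Friction and masses are not known exactly. Their poses are not given: they have to be found in the camera images.
- timer_blue: Sand timer, 95 mm tall, blue collar and foot; the one loose on the open bench, not those on the rack. Grip the collar, a 34 mm disc 76 to 95 mm above the underside; below are a narrow glass waist and a foot only 20 mm across, so it topples easily. About 30 g. Upright at the start; origin: centre of its underside, z up.
- timer_green: Sand timer, 98 mm tall, blue-green collar and foot; the one loose on the open bench, not those on the rack. Grip the collar, a 36 mm disc 79 to 98 mm above the underside; below are a narrow glass waist and a foot only 20 mm across, so it topples easily. About 30 g. Upright at the start; origin: centre of its underside, z up.
- flask: Small clear glass flask with a round body and a blue stopper, 71 mm tall. Body 55 mm in diameter, widest about 28 mm above its underside: grip it across the body, 25 to 50 mm up (treat it as a 55 mm cylinder up to 62 mm); the stopper above is 20 mm across. About 50 g. Stands upright on the bench at the start; origin: centre of its underside, z up.
- dish: Small grey-white porcelain evaporating dish, round and open, 49 mm across at the rim, 36 mm at the foot, 21 mm tall. Grip it from above across the outside of the rim, fingertips near the surface it stands on. About 35 g. Stands upright on the bench at the start; origin: centre of its underside, z up.
- stand_blue: Round blue base fixed to the bench, the place of the blue timer: 74 mm across, 8 mm high, with a shallow round well of about 45 mm diameter inside a low rim; the well's floor is 3 mm above the bench. Origin: centre of its underside, z up.
- stand_green: Round blue-green base fixed to the bench, the place of the green timer: 74 mm across, 8 mm high, with a shallow round well of about 45 mm diameter inside a low rim; the well's floor is 3 mm above the bench. Origin: centre of its underside, z up.
- cork_ring: Brown cork flask ring fixed to the bench, the place of the flask: 106 mm across, 11 mm high, with a round well of about 78 mm diameter; the well's floor is 3 mm above the bench. Origin: centre of its underside, z up.
- tile: White square ceramic tile fixed to the bench, the place of the dish: 100 x 100 mm, flat top 8 mm above the bench, with a dark circle 66 mm in diameter printed round its middle. Origin: centre of its underside, z up.
- droppers: Bystander, loose: clear cup full of white droppers, 85 mm across, 127 mm tall, behind the work. Origin: centre of its underside.
- vial_box: Bystander, loose: ribbed clear box of small vials with blue and brown caps, 81 x 127 x 59 mm, behind the work, to the right of the cup of droppers (the like box further left, by the jug, is fixed). Origin: centre of its underside.

How it is judged (in metres and radians):
At the end, for the whole second after the job is handed in: Each timer upright in the base of its own colour (within 13 mm of the centre), the flask in the cork ring and the dish in the tile's circle (each within 12 mm), all resting on the floor of their place (within 3 mm), tilted less than 0.1 rad, at rest (horizontal distance between timer_blue and stand_blue below 0.013 m and z of timer_blue in the frame of stand_blue between 0 and 0.006 m and angle between each of timer_blue, timer_green, flask, dish's own z axis and vertical below 0.1 rad and linear speed of each of timer_blue, timer_green, flask, dish below 0.02 m/s and horizontal distance between timer_green and stand_green below 0.013 m and z of timer_green in the frame of stand_green between 0 and 0.006 m and horizontal distance between flask and cork_ring below 0.012 m and z of flask in the frame of cork_ring between 0 and 0.006 m and horizontal distance between dish and tile below 0.012 m and z of dish in the frame of tile between 0.005 and 0.011 m); the robot touches nothing.
It fails at once if a timer, the flask or the dish is tipped over (angle between any of timer_blue, timer_green, flask, dish's own z axis and vertical above 0.7 rad).
It fails at once if a timer, the flask or the dish is dropped: out of the fingers while its underside is over 30 mm above the bench ((height (world z) of timer_blue above 0.03 m and contact force between the fingers and timer_blue below 0.02 N) or (height (world z) of timer_green above 0.03 m and contact force between the fingers and timer_green below 0.02 N) or (height (world z) of flask above 0.03 m and contact force between the fingers and flask below 0.02 N) or (height (world z) of dish above 0.03 m and contact force between the fingers and dish below 0.02 N)).
It fails at once if the cup of droppers or the box of small vials is moved more than 30 mm (distance of any of droppers, vial_box from where it was at the start of the episode above 0.03 m).
It also fails if it takes over 112 s, if anything falls off the work surface, if the arm or the gripper's body presses on something with over 40 N, if the wrist force passes 120 N, or if a joint passes its speed limit or range.

### The arm

A 6-joint arm with a two-finger parallel gripper is mounted at the origin on a cart in front of the work surface, level with it; the furniture and walls round the work are solid. World frame = base frame: x ahead of the robot, y to its left, z up, the work surface at z = 0. Lengths are in m, angles in degrees, forces in N, time in s.
With the tool pointing down it reaches from about 0.4 to 0.825 m from the base axis. Payload 7 kg.
Tool frame: the origin (TCP) lies between the finger pads; the fingertips stand ctrl.nose_length ahead of it and the grasp point (between the pads) lies 2 mm behind it (ctrl.nose_length is the distance from the TCP to the fingertips, in m); z points along the fingers, y is the line along which they close (so a half turn about z gives the same grasp; the last joint's range is limited). The gripper opens to 88 mm and grips with 3 to 60 N. Pads are 19 mm wide; open, the fingers measure 130 mm over their backs; the gripper's body (78 mm by 193 mm) begins 47 mm behind the grasp point.
Start: joints at [86.121, 20.546, 0.682, 0, -70.136, -16.507], TCP at [0.235, 0.633, 0.244] pointing down, gripper open.
Joint ranges: [-176.03, 176.03], [-82.01, 121.73], [-58.28, 71.71], [-173.87, 95.51], [-174.79, -0.11], [-173.66, 173.66]. Speed limits (degrees/s): [136.94, 136.94, 172.46, 180, 180, 180].

### API

Orientations are given as [roll, pitch, yaw] about the fixed x, y, z axes, in that order (R = Rz(yaw) Ry(pitch) Rx(roll)).
In Python, from plant import ctrl gives the robot as it stands.
- The arm moves only by the tool apply_moves, never from a script. Its argument "commands" is a list of rows, each a list of 3 entries, a list of its own where there are three numbers: the shift along the world's x, y, z in cm, then the turn about the world's z in rad, then the closure, from 0 (fully open) to 1 (shut). In form: [[[x, y, z], turn, jaw], ...]. A call has 1 to 20 rows; each row is the pose to reach, as a shift and turn from the pose commanded when the call began; what a row does not reach only later rows make up. A row lasts 1/12 s, in which the tool goes at most 41.7 mm and 7.16 degrees, less where a joint would pass 70% of its speed; a pose out of reach is approached as far as the arm can. A call with a gripper value outside its range is refused whole. The fingers move at their own pace and stop on an object; the grip force is fixed at half the most. Time passes only in rows, so rows that repeat a pose let the fingers close. It gives the time, the measured TCP pose, the force, the opening and the grip force at its end, in the units of the state.
- ctrl.get_obs(): the state, without advancing time (a new reading comes with each control period).
- ctrl.snapshot(name): name is "scene" or "top" or "wrist"; returns a dict with "img" (480x640x3 uint8, red, green, blue), "fx", "fy", "cx", "cy" (pixels), "T" (4x4, takes a point from camera to world coordinates). Camera axes: x right, y up, looking along -z (the intrinsics and any distortion apply to the point x, -y, -z); pixel columns grow to the right and rows downward; lengths in m; the calibration is good to about 2 mm. The wrist camera is an equidistant fisheye: a pixel r from the principal point sees the ray r / f radians off the axis. A picture is of the moment at which its call begins. There is no depth.
- ctrl.close_job(): hands the job in; it is judged then, once.
Trained networks look in a picture, given as the dict that the camera call returned (one of the last four; its "shot" number tells which), for a name from the list of things; names that differ only in an ending like _2 or _b are one class to them, and where a whole thing is asked for, a point or a joint stands for the part that bears it (a point fixed in the world has none). Each returns a list of dicts, best first, with "score" (0 to 1); they miss things now and then, are a little off and sometimes report something else, mostly with a low value. They report only what shows in the picture. A call takes as long as a camera call.
- ctrl.search_frame(picture, target): "at" ([column, row] in pixels, amid what is visible of it).
- ctrl.spot_point(picture, target): "at" ([column, row] in pixels: a listed point, or the origin of a listed thing).
The state is a dict: "clock": time; "joint_pos": joint angles; "qvel": joint speeds; "tau": joint torques, N m; "tool_pos": TCP position; "orientation": TCP orientation; "force": force on the tool from outside, world axes, zero at the start; "moment": the same for the moment, N m; "opening": finger opening in m; "gripper_force": force on a finger pad.
Only numpy, scipy, OpenCV 4.12 (cv2) and the standard library are available. Lean on these libraries where they do the work, as an engineer would, in place of code of your own. Each camera call takes 0.05 s, during which the arm holds its last target. There are 200 camera calls.

## Working session

There is one attempt and no reset: what is moved stays moved. The work goes in short steps, Python scripts to look and compute and a tool call to move; the robot and the scene stay as the last step left them, time stands still between calls to the robot, and variables do not carry over. Pictures are saved under pics/ and viewed, at most 14 in all, crops included, and the job is handed in when it is done.

Besides the shell and the picture viewer there is one more tool, called as a command line: name --argument value ..., lists and objects as JSON in quotes. apply_moves: Moves the arm, as the interface text tells. Its arguments: {"type":"object","properties":{"commands":{"type":"array"}},"required":["commands"]}

```bash
mkdir -p pics; ls
cat > h.py <<'E'
import numpy as np, cv2
from plant import ctrl
def ray(s,px):
    u,v=px; x=(u-s["cx"])/s["fx"]; y=(v-s["cy"])/s["fy"]
    if s.get("name")=="wrist":
        r=np.hypot(x,y); k=np.sin(r)/r if r>1e-9 else 1; d=np.array([x*k,-y*k,-np.cos(r)])
    else: d=np.array([x,-y,-1.])
    T=np.array(s["T"]); return T[:3,3],T[:3,:3]@d
def hit(s,px,z):
    o,d=ray(s,px); return o+d*(z-o[2])/d[2]
def snap(n):
    s=ctrl.snapshot(n); s["name"]=n; return s
def save(s,f): cv2.imwrite("pics/"+f,s["img"][:,:,::-1])
E
python3 - <<'E'
from h import *
o=ctrl.get_obs();print(o["clock"],o["tool_pos"],o["orientation"],o["opening"],o["force"],ctrl.nose_length)
for n in("top","scene","wrist"):
    s=snap(n);save(s,n+"0.png");print(n,[k for k in s],np.round(s["T"],3).tolist(),s["fx"],s["cx"],s["cy"])
    for t in "timer_blue timer_green flask dish stand_blue stand_green cork_ring tile droppers vial_box".split():
        r=ctrl.spot_point(s,t)
        print(t,[(round(q["score"],2),np.round(q["at"]).tolist(),np.round(hit(s,q["at"],0),3)[:2].tolist()) for q in r[:2]])
E
```

```text
pics
0.0 [0.23501568 0.63227831 0.24259614] [ 1.79903584e+02 -1.02952429e-02 -2.03951731e+01] 0.08779372776797559 [ 0.15581894  0.11571783 -0.03494395] 0.017
top ['img', 'fx', 'fy', 'cx', 'cy', 'T', 'shot', 'name'] [[-0.004, 0.998, -0.069, 0.512], [-1.0, -0.004, -0.003, 0.026], [-0.003, 0.068, 0.998, 1.469], [0.0, 0.0, 0.0, 1.0]] 585.376038641321 317.81788877631544 237.94513577100582
timer_blue []
timer_green [(0.72, [270.0, 244.0], [0.597, 0.151])]
flask [(0.61, [206.0, 240.0], [0.61, 0.311])]
dish [(0.67, [367.0, 310.0], [0.431, -0.092])]
stand_blue [(0.57, [398.0, 243.0], [0.6, -0.173]), (0.43, [369.0, 312.0], [0.426, -0.097])]
stand_green [(0.89, [301.0, 306.0], [0.442, 0.074])]
cork_ring [(0.85, [330.0, 238.0], [0.611, 0.001])]
tile [(0.62, [238.0, 304.0], [0.448, 0.23])]
droppers [(0.82, [299.0, 177.0], [0.768, 0.078])]
vial_box [(0.58, [373.0, 178.0], [0.763, -0.11]), (0.22, [204.0, 237.0], [0.617, 0.316])]
scene ['img', 'fx', 'fy', 'cx', 'cy', 'T', 'shot', 'name'] [[0.738, 0.386, -0.554, -0.062], [-0.675, 0.45, -0.585, -0.677], [0.024, 0.805, 0.592, 0.753], [0.0, 0.0, 0.0, 1.
[... 211 characters left out ...]
-0.092])]
stand_blue [(0.66, [388.0, 305.0], [0.596, -0.161])]
stand_green [(0.81, [244.0, 276.0], [0.446, 0.078])]
cork_ring [(0.71, [333.0, 259.0], [0.612, 0.004])]
tile [(0.7, [199.0, 236.0], [0.454, 0.246])]
droppers [(0.57, [360.0, 211.0], [0.781, 0.093])]
vial_box [(0.77, [423.0, 255.0], [0.762, -0.107]), (0.18, [243.0, 276.0], [0.445, 0.08])]
wrist ['img', 'fx', 'fy', 'cx', 'cy', 'T', 'shot', 'name'] [[-0.349, 0.904, 0.246, 0.3], [-0.937, -0.337, -0.092, 0.609], [-0.0, -0.263, 0.965, 0.385], [0.0, 0.0, 0.0, 1.0]] 371.64829954431775 324.4780241735179 235.8652201537421
timer_blue []
timer_green []
flask []
dish []
stand_blue []
stand_green []
cork_ring []
tile []
droppers []
vial_box []
```

Run:
```python
import cv2
a=cv2.imread("pics/top0.png");cv2.imwrite("pics/topc.png",cv2.resize(a[140:380,140:460],None,fx=2.5,fy=2.5,interpolation=2))
a=cv2.imread("pics/scene0.png");cv2.imwrite("pics/scenec.png",cv2.resize(a,(800,600)))
```

```text
(no output)
```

View pics/topc.png

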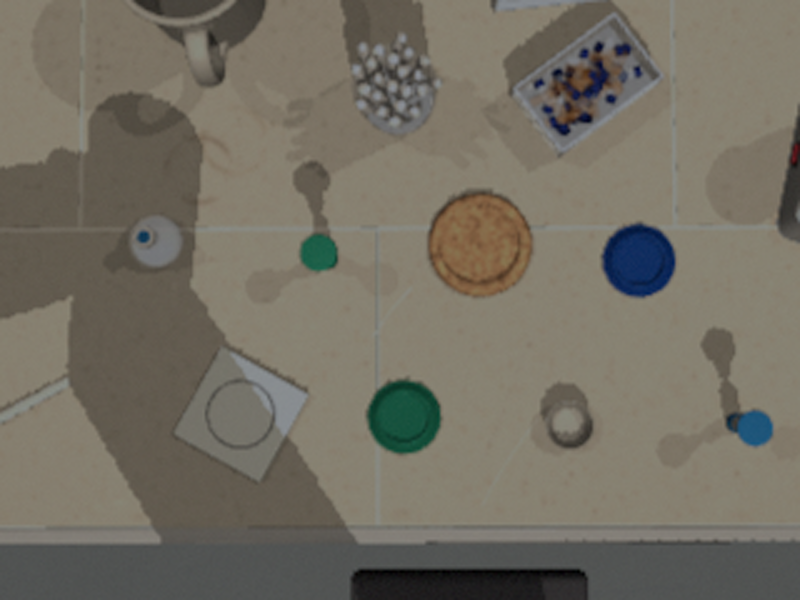

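View pics/scenec.png

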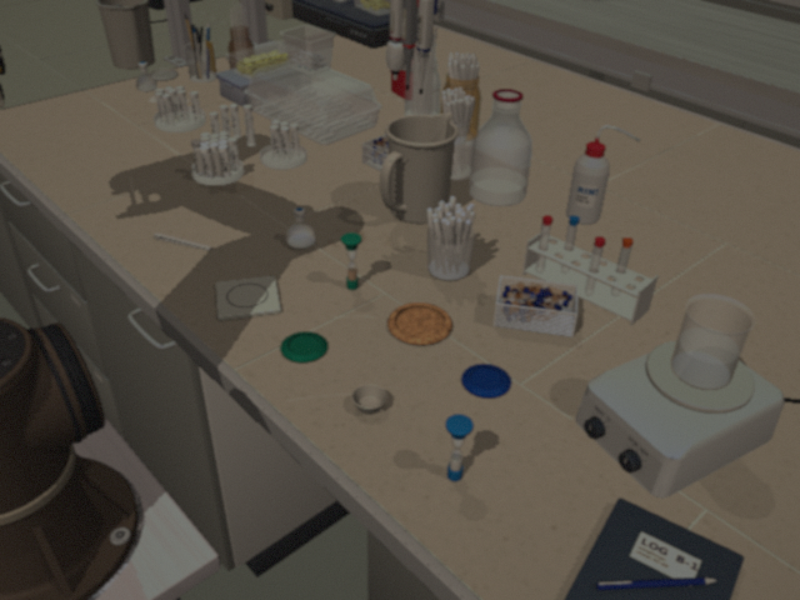

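The top view shows everything upright: the dish at full-frame (367,309), the blue collar at (442,311), the green collar at (268,241) and the flask at (202,236). The stands are at (396,244) and (302,306), the cork ring at (332,237) and the tile circle at (236,305). Next I'll measure these by contour.

```bash
cat >> h.py <<'E'
def blob(s,roi,hlo,hhi,smin=90,vmin=40):
    x0,y0,x1,y1=roi; c=cv2.cvtColor(s["img"][y0:y1,x0:x1],cv2.COLOR_RGB2HSV)
    m=cv2.inRange(c,(hlo,smin,vmin),(hhi,255,255))
    cs,_=cv2.findContours(m,cv2.RETR_EXTERNAL,cv2.CHAIN_APPROX_NONE); k=max(cs,key=cv2.contourArea)
    e=cv2.fitEllipse(cv2.convexHull(k)); return (e[0][0]+x0,e[0][1]+y0),e[1]
def box(u,v,r): return (u-r,v-r,u+r,v+r)
E
python3 - <<'E'
from h import *
s=snap("top")
def show(n,e,z): 
    p=hit(s,e[0],z); k=(1.469-z)/s["fx"]; print(n,np.round(e[0],1),"diam mm",np.round(np.array(e[1])*k*1000),np.round(p[:2],4))
show("tb",blob(s,(433,300,455,322),95,115,120,90),.095)
show("tg",blob(s,box(268,241,13),65,95),.098)
show("sb",blob(s,box(396,244,22),105,130),.008)
show("sg",blob(s,box(302,306,22),65,95),.008)
show("cr",blob(s,box(332,237,28),5,16,100,120),.011)
g=cv2.cvtColor(s["img"],cv2.COLOR_RGB2GRAY)
# crops upscaled for dish, flask, tile
t=[cv2.resize(s["img"][v-25:v+25,u-25:u+25],(400,400),interpolation=2) for u,v in((367,309),(202,236),(236,305))]
im=cv2.convertScaleAbs(np.hstack(t),alpha=1.5)
cv2.imwrite("pics/trip.png",cv2.resize(im[:,:,::-1],(800,267)))
E
```

```text
tb [441.5 310.8] diam mm [31. 33.] [ 0.4347 -0.2578]
tg [267.4 240.9] diam mm [32. 34.] [0.5995 0.1483]
sb [395.2 243.8] diam mm [70. 71.] [ 0.5965 -0.1631]
sg [301.3 306.4] diam mm [71. 71.] [0.442  0.0719]
cr [331.4 234.9] diam mm [79. 98.] [ 0.6193 -0.0038]
```

View pics/trip.png

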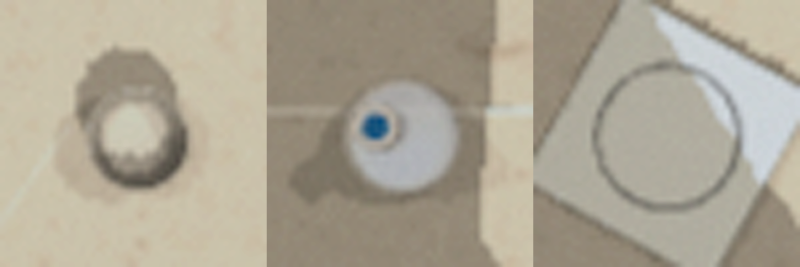

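The crops give the dish rim centre at (367.6,309.7), the flask body centre at (201.6,236.1) and the tile circle centre at (235.6,305.1). From the earlier crop, the cork ring is at (331.7,237.1).

Run:
```python
from h import *
s=snap("top")
for n,p,z in(("dish",(367.6,309.7),.021),("flask",(201.6,236.1),.028),("tile",(235.6,305.1),.008),("cork",(331.7,237.1),.011)): print(n,np.round(hit(s,p,z)[:2],4))
s=snap("scene")
for n,z in(("dish",.0),("flask",.03),("tile",0),("cork_ring",0),("stand_blue",0),("stand_green",0),("timer_blue",0),("timer_green",0)):
  f=ctrl.spot_point if z==0 else ctrl.search_frame
  print(n,[(round(q["score"],2),np.round(hit(s,q["at"],z)[:2],3).tolist()) for q in f(s,n)[:2]])
```

```text
dish [ 0.4339 -0.0915]
flask [0.6166 0.3172]
tile [0.4458 0.2351]
cork [ 0.6139 -0.0045]
dish [(0.63, [0.431, -0.089]), (0.63, [0.437, 0.066])]
flask [(0.72, [0.618, 0.311])]
tile [(0.98, [0.449, 0.235])]
cork_ring [(0.6, [0.608, -0.006])]
stand_blue []
stand_green [(0.83, [0.435, 0.067]), (0.42, [0.43, -0.087])]
timer_blue [(0.75, [0.434, -0.257]), (0.73, [0.438, -0.09])]
timer_green [(0.84, [0.599, 0.148])]
```

apply_moves --commands '[[[3,-3,0],0,0],[[6,-5,0],0,0],[[9,-7.5,0],0,0],[[13,-10,0],0,0],[[16,-12.5,0],0,0],[[19,-15,0],0,0],[[22,-18,0],0,0],[[25,-21,0],0,0],[[26,-25,0],0,0],[[26.5,-29,0],0,0],[[26.5,-33,0],0,0],[[26.5,-37,0],0,0],[[26.5,-41,0],0,0],[[26.5,-45,0],0,0],[[26.5,-49,0],0,0],[[26,-53,0],0,0],[[25,-57,0],0,0],[[24,-61,0],0,0],[[22,-65,-2],0,0],[[21,-69,-3],0,0]]'

```text
clock: 3.87
tool_pos: [0.4458, -0.0514, 0.2154]
orientation: [-179.9, -0.1, -20.4]
force: [0.8, -1.2, -0.5]
opening: 0.0876
gripper_force: 0.0
```

apply_moves --commands '[[[-1,-3,-3],0,0],[[-1.2,-3.3,-7],0,0],[[-1.2,-3.3,-7],0,0],[[-1.2,-3.3,-7],0,0],[[-1.2,-3.3,-7],0,0]]'

```text
clock: 4.28
tool_pos: [0.4367, -0.0826, 0.1473]
orientation: [-180.0, -0.1, -20.3]
force: [1.6, 0.1, 1.2]
opening: 0.0877
gripper_force: 0.0
```

```bash
cat >> h.py <<'E'
def look(name,fn,z,zs=0,r=120):
    o=ctrl.get_obs(); print(round(o["clock"],2),np.round(o["tool_pos"],4),np.round(o["orientation"],2),round(o["opening"],4),round(o["gripper_force"],1),np.round(o["force"],1))
    s=snap("wrist"); save(s,fn)
    for f,zz in((ctrl.search_frame,z),(ctrl.spot_point,zs)):
        for q in f(s,name)[:2]: print(f.__name__,round(q["score"],2),np.round(q["at"]),np.round(hit(s,q["at"],zz)[:2],4))
    return s
E
python3 -c "
from h import *
look('dish','w1.png',.012)"
```

```text
4.28 [ 0.4367 -0.0826  0.1473] [-1.7999e+02 -9.0000e-02 -2.0330e+01] 0.0877 0.0 [1.6 0.1 1.2]
call 0.6 [340. 235.] [ 0.4284 -0.0915]
call 0.58 [336. 230.] [ 0.4294 -0.0897]
```

View pics/w1.png

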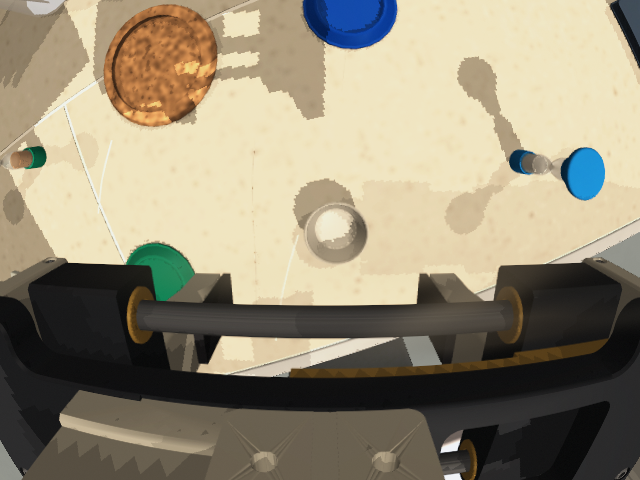

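The dish rim is centred near (336,233) in the wrist view, clear between the fingers. I'll descend.

apply_moves --commands '[[[0,0,-3],0,0],[[0,0,-6],0,0],[[0,0,-8],0,0],[[0,0,-8],0,0],[[0,0,-8],0,0]]'

```text
clock: 4.85
tool_pos: [0.4357, -0.0826, 0.0661]
orientation: [180.0, 0.0, -20.3]
force: [0.1, -0.1, 0.6]
opening: 0.0876
gripper_force: 0.0
```

```bash
python3 -c "
from h import *
s=look('dish','w2.png',.012)
"
```

```text
4.85 [ 0.4357 -0.0826  0.0661] [ 1.7995e+02  3.0000e-02 -2.0310e+01] 0.0876 0.0 [ 0.1 -0.1  0.6]
call 0.83 [342. 269.] [ 0.4296 -0.0901]
call 0.59 [339. 260.] [ 0.4314 -0.0896]
```

View pics/w2.png

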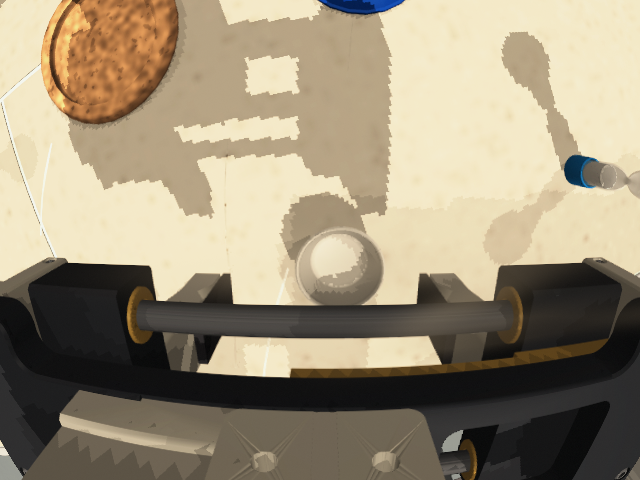

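The dish is now at (340,266), sitting slightly right of the midpoint between the fingers. I'll correct with (-0.5,-0.8) cm, then descend and grip.

apply_moves --commands '[[[-0.5,-0.8,0],0,0],[[-0.5,-0.8,-1.5],0,0],[[-0.5,-0.8,-3],0,0],[[-0.5,-0.8,-4],0,0],[[-0.5,-0.8,-4.4],0,0],[[-0.5,-0.8,-4.4],0,0],[[-0.5,-0.8,-4.4],0,0]]'

```text
clock: 5.58
tool_pos: [0.4306, -0.0911, 0.0223]
orientation: [-180.0, -0.0, -20.4]
force: [0.5, -0.3, 0.0]
opening: 0.0877
gripper_force: 0.0
```

apply_moves --commands '[[[0,0,0],0,0.2],[[0,0,0],0,0.3],[[0,0,0],0,0.4],[[0,0,0],0,0.5],[[0,0,0],0,0.6],[[0,0,0],0,0.6],[[0,0,0],0,0.6],[[0,0,0],0,0.6]]'

```text
clock: 6.25
tool_pos: [0.4303, -0.091, 0.0217]
orientation: [-180.0, -0.0, -20.4]
force: [-0.9, -0.0, 1.3]
opening: 0.0448
gripper_force: 30.0
```

apply_moves --commands '[[[0,0,0.7],0,0.6],[[0,0,1.5],0,0.6],[[0,0,3],0,0.6],[[0,0,5],0,0.6],[[0.3,2,6],0,0.6],[[0.3,4,6],0,0.6],[[0.4,7,6],0,0.6],[[0.5,10,6],0,0.6],[[0.6,13,6],0,0.6],[[0.8,16,6],0,0.6],[[1,19,6],0,0.6],[[1.2,22,6],0,0.6],[[1.4,25,6],0,0.6],[[1.5,28,6],0,0.6],[[1.5,30.5,6],0,0.6],[[1.5,32,6],0,0.6],[[1.5,32.6,6],0,0.6],[[1.5,32.6,6],0,0.6],[[1.5,32.6,6],0,0.6],[[1.5,32.6,6],0,0.6]]'

```text
clock: 7.92
tool_pos: [0.4449, 0.2338, 0.0817]
orientation: [180.0, 0.0, -20.4]
force: [-0.2, -0.3, 0.6]
opening: 0.0447
gripper_force: 30.0
```

```bash
python3 -c "
from h import *
s=look('tile','w3.png',.008)
print([(round(q['score'],2),np.round(hit(s,q['at'],.08)[:2],4)) for q in ctrl.search_frame(s,'dish')[:2]])
"
```

```text
7.92 [0.4449 0.2338 0.0817] [ 1.7997e+02  2.0000e-02 -2.0430e+01] 0.0447 30.0 [-0.2 -0.3  0.6]
call 0.93 [320. 219.] [0.466  0.2293]
call 0.56 [546. 176.] [0.4425 0.0796]
call 0.86 [320. 250.] [0.4452 0.2368]
[(0.72, array([0.4531, 0.2307]))]
```

View pics/w3.png

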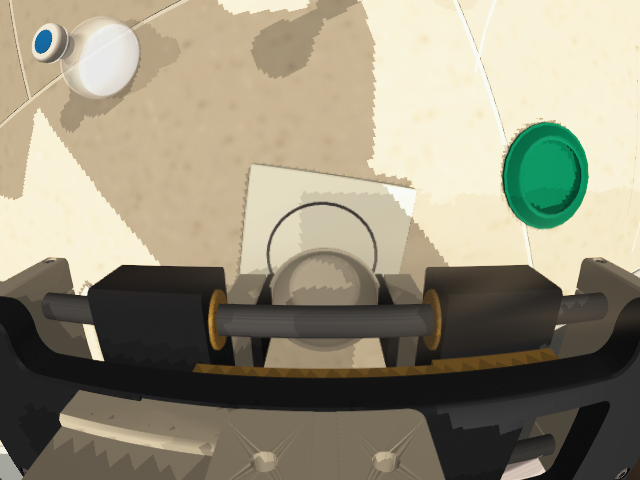

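The dish is held level over the tile circle. I'll lower and release it.

apply_moves --commands '[[[0,0.1,-1.5],0,0.6],[[0,0.1,-3],0,0.6],[[0,0.1,-4],0,0.6],[[0,0.1,-4.6],0,0.6],[[0,0.1,-4.9],0,0.6],[[0,0.1,-5.1],0,0.6],[[0,0.1,-5.1],0,0.6],[[0,0.1,-5.1],0,0.6],[[0,0.1,-5.1],0,0.45],[[0,0.1,-5.1],0,0.4],[[0,0.1,-5.1],0,0.3],[[0,0.1,-5.1],0,0.2],[[0,0.1,-5.1],0,0],[[0,0.1,-5.1],0,0],[[0,0.1,-5.1],0,0],[[0,0.1,-5.1],0,0],[[0,0.1,-3],0,0],[[0,0.1,0],0,0],[[0,0.1,3],0,0],[[0,0.1,6],0,0]]'

```text
clock: 9.78
tool_pos: [0.4449, 0.2356, 0.1427]
orientation: [179.9, 0.0, -20.4]
force: [0.4, 0.2, -0.5]
opening: 0.0877
gripper_force: 0.0
```

apply_moves --commands '[[[0,0,3],0,0],[[2,-1,5],0,0],[[5,-3,5],0,0],[[8,-4.5,5],0,0],[[11,-6,5],0,0],[[13.5,-8,5],0,0],[[15.2,-8.8,5],0,0],[[15.2,-8.8,5],0,0],[[15.2,-8.8,5],0,0],[[15.2,-8.8,5],0,0]]'

```text
clock: 10.62
tool_pos: [0.5967, 0.1479, 0.1912]
orientation: [180.0, 0.0, -20.4]
force: [0.2, -0.1, 0.8]
opening: 0.0878
gripper_force: 0.0
```

Run:
```python
from h import *
s=look('timer_green','w4.png',.085)
e=None
c=cv2.cvtColor(s["img"],cv2.COLOR_RGB2HSV)
m=cv2.inRange(c,(65,90,40),(95,255,255))
for k in cv2.findContours(m,0,1)[0]:
    if cv2.contourArea(k)>150:
        e=cv2.fitEllipse(cv2.convexHull(k));print(np.round(e[0]),np.round(e[1]),"@.098",np.round(hit(s,e[0],.098)[:2],4),"@.088",np.round(hit(s,e[0],.088)[:2],4),"@.008",np.round(hit(s,e[0],.008)[:2],4))
t=snap("top");save(t,"t4.png")
for q in ctrl.spot_point(t,"dish")[:2]: print(q["score"],hit(t,q["at"],.008))
```

```text
10.62 [0.5967 0.1479 0.1912] [ 1.7997e+02  4.0000e-02 -2.0410e+01] 0.0878 0.0 [ 0.2 -0.1  0.8]
call 0.76 [320. 239.] [0.5977 0.1509]
call 0.88 [321. 215.] [0.5967 0.152 ]
[427. 346.] [18. 37.] @.098 [0.4941 0.1038] @.088 [0.4869 0.1029] @.008 [0.4296 0.096 ]
[320. 236.] [52. 65.] @.098 [0.603  0.1494] @.088 [0.6005 0.1505] @.008 [0.5804 0.1591]
0.64 [0.4455414  0.22787971 0.008     ]
```

View pics/w4.png

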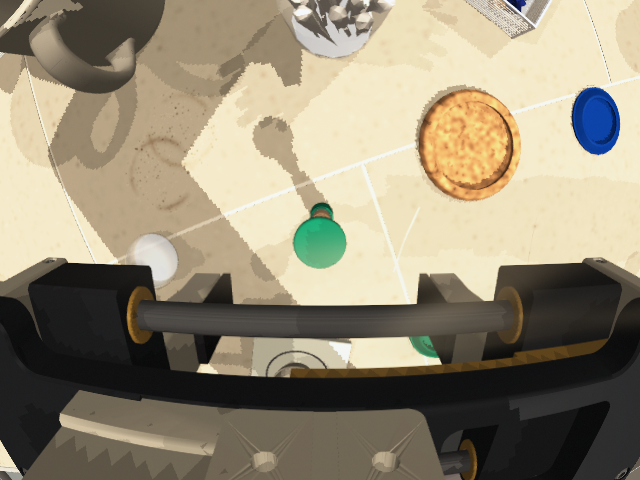

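The green collar is centred at (320,241) between the fingers, about (0.599, 0.1495) in world coordinates. I'll descend and grip.

apply_moves --commands '[[[0.2,0.2,-2],0,0],[[0.2,0.2,-4],0,0],[[0.2,0.2,-5.5],0,0],[[0.2,0.2,-7],0,0],[[0.2,0.2,-8.5],0,0],[[0.2,0.2,-9.5],0,0],[[0.2,0.2,-10.3],0,0],[[0.2,0.2,-10.3],0,0],[[0.2,0.2,-10.3],0,0.2],[[0.2,0.2,-10.3],0,0.35],[[0.2,0.2,-10.3],0,0.45],[[0.2,0.2,-10.3],0,0.5],[[0.2,0.2,-10.3],0,0.55],[[0.2,0.2,-10.3],0,0.6],[[0.2,0.2,-10.3],0,0.65],[[0.2,0.2,-10.3],0,0.7],[[0.2,0.2,-10.3],0,0.7],[[0.2,0.2,-10.3],0,0.7]]'

```text
clock: 12.37
tool_pos: [0.5992, 0.1499, 0.0886]
orientation: [180.0, -0.0, -20.4]
force: [0.4, 0.1, 0.7]
opening: 0.0328
gripper_force: 30.0
```

apply_moves --commands '[[[0,0,0.6],0,0.7],[[0,0,1.5],0,0.7],[[0,0,3],0,0.7],[[-1,-0.5,4.5],0,0.7],[[-2.5,-1.2,5],0,0.7],[[-4.5,-2.2,5],0,0.7],[[-6.5,-3.2,5],0,0.7],[[-8.5,-4.2,5],0,0.7],[[-10.5,-5.2,5],0,0.7],[[-12.5,-6.2,5],0,0.7],[[-14,-7,5],0,0.7],[[-15.2,-7.5,5],0,0.7],[[-15.8,-7.7,5],0,0.7],[[-15.8,-7.7,5],0,0.7],[[-15.8,-7.7,5],0,0.7],[[-15.8,-7.7,5],0,0.7]]'

```text
clock: 13.7
tool_pos: [0.4422, 0.0736, 0.1391]
orientation: [-180.0, -0.0, -20.4]
force: [0.4, -0.8, -0.4]
opening: 0.0326
gripper_force: 30.0
```

Run:
```python
from h import *
s=look('stand_green','w5.png',.006)
sc=snap("scene")
a=sc["img"][170:350,120:360]; cv2.imwrite("pics/s5.png",cv2.resize(np.hstack([a,cv2.resize(s["img"],(240,180))])[:,:,::-1],(800,300),interpolation=2))
for n in("stand_green","timer_green"):
  for q in ctrl.spot_point(sc,n)[:2]: print(n,round(q["score"],2),np.round(hit(sc,q["at"],0 if n[0]=="s" else .05)[:2],4))
```

```text
13.7 [0.4422 0.0736 0.1391] [-1.7996e+02 -5.0000e-02 -2.0360e+01] 0.0326 30.0 [ 0.4 -0.8 -0.4]
call 0.79 [325. 226.] [0.4448 0.0727]
call 0.69 [324. 230.] [0.4404 0.0749]
stand_green 0.69 [0.4404 0.071 ]
timer_green 0.78 [0.4425 0.0765]
```

View pics/s5.png

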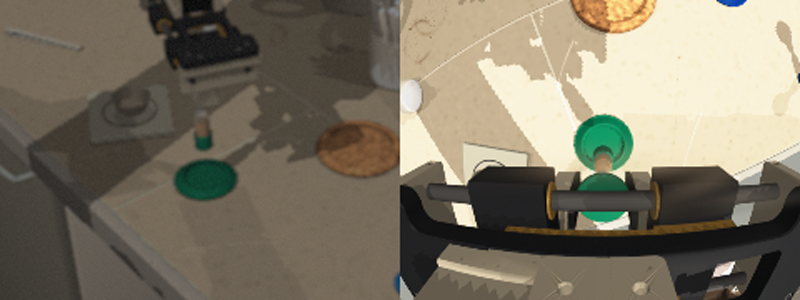

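The timer hangs upright over the green base, and the dish sits inside its circle. I'll lower to the well floor and release.

apply_moves --commands '[[[-0.1,-0.1,-1.5],0,0.7],[[-0.1,-0.1,-3],0,0.7],[[-0.1,-0.1,-4],0,0.7],[[-0.1,-0.1,-4.4],0,0.7],[[-0.1,-0.1,-4.6],0,0.7],[[-0.1,-0.1,-4.7],0,0.7],[[-0.1,-0.1,-4.7],0,0.7],[[-0.1,-0.1,-4.7],0,0.7],[[-0.1,-0.1,-4.7],0,0.58],[[-0.1,-0.1,-4.7],0,0.54],[[-0.1,-0.1,-4.7],0,0.5],[[-0.1,-0.1,-4.7],0,0.4],[[-0.1,-0.1,-4.7],0,0.2],[[-0.1,-0.1,-4.7],0,0],[[-0.1,-0.1,-4.7],0,0],[[-0.1,-0.1,-4.7],0,0],[[-0.1,-0.1,-3.5],0,0],[[-0.1,-0.1,-1],0,0],[[-0.1,-0.1,2],0,0],[[-0.1,-0.1,5],0,0]]'

```text
clock: 15.67
tool_pos: [0.4397, 0.0716, 0.1894]
orientation: [179.9, 0.1, -20.4]
force: [1.2, 0.7, 0.3]
opening: 0.0877
gripper_force: 0.0
```

Run:
```python
from h import *
sc=snap("scene")
for n in("timer_green","dish","stand_green","tile"):
  for q in ctrl.spot_point(sc,n)[:2]: print(n,round(q["score"],2),np.round(hit(sc,q["at"],.003)[:2],4))
```

```text
timer_green 0.61 [0.4409 0.071 ]
dish 0.76 [0.4479 0.2426]
dish 0.28 [0.4439 0.07  ]
stand_green 0.73 [ 0.7705 -0.1114]
stand_green 0.65 [0.4474 0.0725]
tile 0.91 [0.452  0.2339]
```

apply_moves --commands '[[[2,2.5,0],0,0],[[4,5.5,0],0,0],[[6.5,9,0],0,0],[[9,12,0],0,0],[[11,15,0],0,0],[[13,18,0],0,0],[[15,21,0],0,0],[[16.5,23,-1],0,0],[[17.5,24.4,-3],0,0],[[17.5,24.4,-4],0,0],[[17.5,24.4,-4],0,0],[[17.5,24.4,-4],0,0]]'

```text
clock: 16.92
tool_pos: [0.6141, 0.3149, 0.1465]
orientation: [179.8, 0.1, -20.4]
force: [0.6, 0.3, 0.2]
opening: 0.0876
gripper_force: 0.0
```

Run:
```python
from h import *
s=look('flask','w6.png',.032)
t=snap("top")
for n in("dish","timer_green"):
  for q in ctrl.spot_point(t,n)[:2]: print(n,round(q["score"],2),np.round(hit(t,q["at"],.005)[:2],4))
for q in ctrl.spot_point(s,"dish")[:2]: print("w dish",round(q["score"],2),np.round(hit(s,q["at"],.008)[:2],4))
```

```text
16.92 [0.6141 0.3149 0.1465] [ 1.7978e+02  1.1000e-01 -2.0390e+01] 0.0876 0.0 [0.6 0.3 0.2]
call 0.76 [313. 232.] [0.6195 0.3214]
dish 0.64 [0.4397 0.2342]
timer_green 0.74 [0.4435 0.069 ]
timer_green 0.18 [ 0.6108 -0.0013]
```

View pics/w6.png

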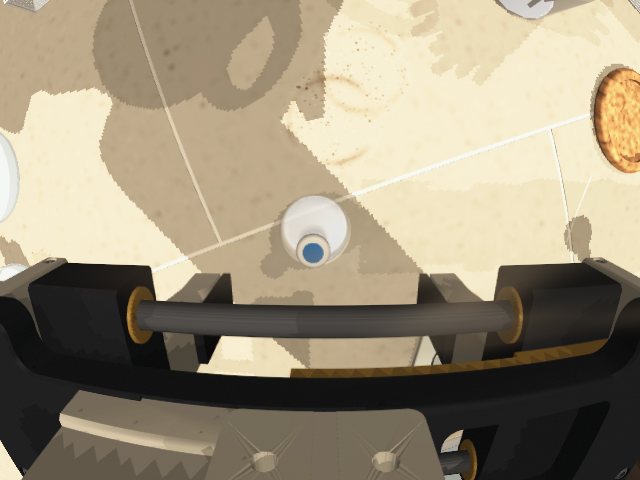

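The flask body is a circle at (314,230), and the stopper top is at (313,252).

Run:
```python
from h import *
s=snap("wrist")
print(hit(s,(314.5,230),.028),hit(s,(313,252),.070)); t=snap("top")
c=blob(t,box(198,235,12),95,125,90,40);print(c,hit(t,c[0],.07))
```

```text
[0.62030171 0.3224667  0.028     ] [0.61696352 0.3234893  0.07      ]
((196.59239959716797, 234.39837455749512), (3.452448844909668, 5.137112140655518)) [0.617659  0.3207457 0.07     ]
```

apply_moves --commands '[[[0.4,0.6,0],0,0],[[0.4,0.6,-2],0,0],[[0.4,0.6,-4],0,0],[[0.4,0.6,-6],0,0],[[0.4,0.6,-8],0,0],[[0.4,0.6,-9.5],0,0],[[0.4,0.6,-10.5],0,0],[[0.4,0.6,-11.1],0,0],[[0.4,0.6,-11.1],0,0],[[0.4,0.6,-11.1],0,0.15],[[0.4,0.6,-11.1],0,0.25],[[0.4,0.6,-11.1],0,0.3],[[0.4,0.6,-11.1],0,0.35],[[0.4,0.6,-11.1],0,0.4],[[0.4,0.6,-11.1],0,0.45],[[0.4,0.6,-11.1],0,0.5],[[0.4,0.6,-11.1],0,0.5],[[0.4,0.6,-11.1],0,0.5]]'

```text
clock: 18.87
tool_pos: [0.6193, 0.3221, 0.0381]
orientation: [-180.0, -0.0, -20.4]
force: [-2.3, -0.3, 5.1]
opening: 0.0546
gripper_force: 30.0
```

apply_moves --commands '[[[0,0,0.6],0,0.5],[[0,0,1.5],0,0.5],[[0,0,3],0,0.5],[[0,-1.5,4],0,0.5],[[0,-3.5,4],0,0.5],[[0,-6,4],0,0.5],[[0,-9,4],0,0.5],[[-0.1,-12,4],0,0.5],[[-0.2,-15,4],0,0.5],[[-0.3,-18,4],0,0.5],[[-0.4,-21,4],0,0.5],[[-0.5,-24,4],0,0.5],[[-0.6,-27,4],0,0.5],[[-0.6,-29.5,4],0,0.5],[[-0.6,-31.5,4],0,0.5],[[-0.6,-32.5,4],0,0.5],[[-0.6,-32.5,4],0,0.5],[[-0.6,-32.5,4],0,0.5],[[-0.6,-32.5,4],0,0.5]]'

```text
clock: 20.45
tool_pos: [0.613, -0.0029, 0.0776]
orientation: [-180.0, -0.0, -20.4]
force: [-0.1, -0.0, -0.6]
opening: 0.0544
gripper_force: 30.0
```

Run:
```python
from h import *
s=look('cork_ring','w7.png',.008)
print([(round(q['score'],2),np.round(hit(s,q['at'],.07)[:2],4)) for q in ctrl.search_frame(s,'flask')[:2]])
```

```text
20.45 [ 0.613  -0.0029  0.0776] [-179.99   -0.    -20.39] 0.0544 30.0 [-0.1 -0.  -0.6]
call 0.92 [329. 219.] [ 0.6331 -0.0126]
[(0.85, array([ 0.6212, -0.0055]))]
```

View pics/w7.png

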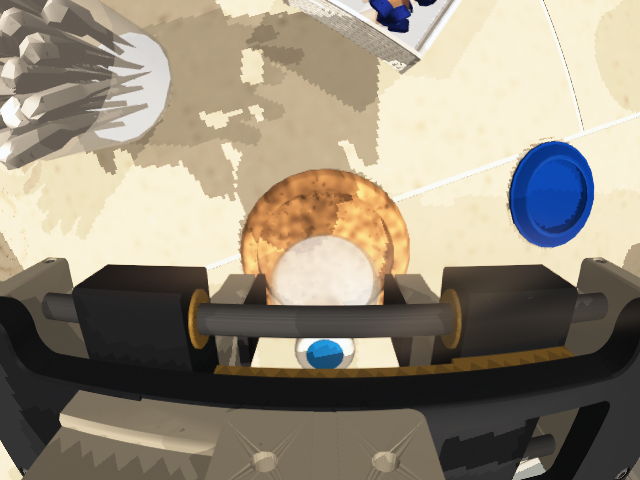

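The flask is held over the cork ring, whose left and right edges sit evenly about it. I'll lower and release.

apply_moves --commands '[[[0,-0.1,-1.5],0,0.5],[[0,-0.1,-2.5],0,0.5],[[0,-0.1,-3.2],0,0.5],[[0,-0.1,-3.5],0,0.5],[[0,-0.1,-3.6],0,0.5],[[0,-0.1,-3.6],0,0.5],[[0,-0.1,-3.6],0,0.5],[[0,-0.1,-3.6],0,0.34],[[0,-0.1,-3.6],0,0.3],[[0,-0.1,-3.6],0,0.2],[[0,-0.1,-3.6],0,0.1],[[0,-0.1,-3.6],0,0],[[0,-0.1,-3.6],0,0],[[0,-0.1,-3.6],0,0],[[0,-0.1,-2],0,0],[[0,-0.1,1],0,0],[[0,-0.1,4],0,0],[[0,-0.1,8],0,0],[[0,-0.1,11],0,0],[[0,-0.1,11],0,0]]'

```text
clock: 22.32
tool_pos: [0.6167, -0.0037, 0.1953]
orientation: [-179.7, -0.6, -20.3]
force: [1.6, 0.7, 0.8]
opening: 0.0877
gripper_force: 0.0
```

Next is the blue timer at about (0.435,-0.257).

apply_moves --commands '[[[-1,-2,0],0,0],[[-3,-4,0],0,0],[[-5,-7,0],0,0],[[-7,-10,0],0,0],[[-9,-13,0],0,0],[[-11,-16,0],0,0],[[-13,-19,0],0,0],[[-15,-22,0],0,0],[[-17,-24,0],0,0],[[-18,-25.2,0],0,0],[[-18,-25.2,0],0,0],[[-18,-25.2,0],0,0],[[-18,-25.2,0],0,0]]'

```text
clock: 23.4
tool_pos: [0.4335, -0.2559, 0.1877]
orientation: [-180.0, -0.0, -20.4]
force: [-0.5, -0.6, 0.3]
opening: 0.0876
gripper_force: 0.0
```

Run:
```python
from h import *
s=look('timer_blue','w8.png',.085)
c=cv2.cvtColor(s["img"],cv2.COLOR_RGB2HSV)
m=cv2.inRange(c,(95,120,150),(112,255,255))
for k in cv2.findContours(m,0,1)[0]:
    if cv2.contourArea(k)>500:
        e=cv2.fitEllipse(cv2.convexHull(k));print(np.round(e[0]),np.round(e[1]),"@.095",np.round(hit(s,e[0],.095)[:2],4))
a=snap("scene");t=snap("top")
cv2.imwrite("pics/c8.png",np.hstack([cv2.resize(s["img"],(400,300)),cv2.resize(t["img"][180:330,180:380],(400,300),interpolation=2)])[:,:,::-1])
for n in("flask","cork_ring","dish"):
  for q in ctrl.spot_point(t,n)[:1]: print(n,round(q["score"],2),np.round(hit(t,q["at"],.003)[:2],4))
```

```text
23.4 [ 0.4335 -0.2559  0.1877] [-1.7999e+02 -3.0000e-02 -2.0400e+01] 0.0876 0.0 [-0.5 -0.6  0.3]
call 0.78 [324. 238.] [ 0.4353 -0.2558]
call 0.89 [322. 214.] [ 0.4348 -0.2537]
[326. 243.] [46. 50.] @.095 [ 0.434 -0.257]
[169.  91.] [68. 77.] @.095 [ 0.5671 -0.1962]
flask 0.72 [ 0.6119 -0.0149]
cork_ring 0.94 [ 0.614  -0.0011]
dish 0.63 [0.4453 0.2343]
```

View pics/c8.png

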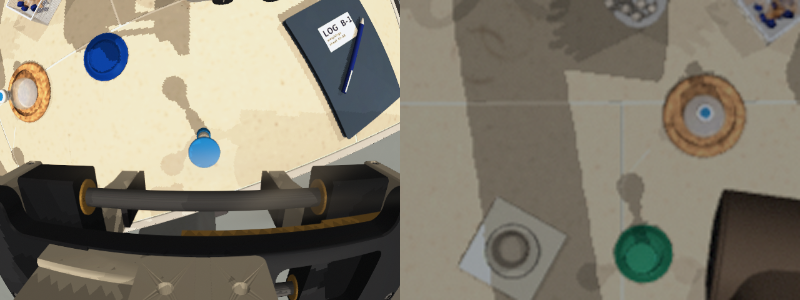

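The flask, the green timer and the dish are all centred, and the blue collar at (326,243) is between the fingers. I'll grip it.

apply_moves --commands '[[[0.1,-0.1,-2],0,0],[[0.1,-0.1,-4],0,0],[[0.1,-0.1,-5.5],0,0],[[0.1,-0.1,-7],0,0],[[0.1,-0.1,-8.5],0,0],[[0.1,-0.1,-9.5],0,0],[[0.1,-0.1,-10.3],0,0],[[0.1,-0.1,-10.3],0,0],[[0.1,-0.1,-10.3],0,0.2],[[0.1,-0.1,-10.3],0,0.35],[[0.1,-0.1,-10.3],0,0.45],[[0.1,-0.1,-10.3],0,0.5],[[0.1,-0.1,-10.3],0,0.55],[[0.1,-0.1,-10.3],0,0.6],[[0.1,-0.1,-10.3],0,0.65],[[0.1,-0.1,-10.3],0,0.7],[[0.1,-0.1,-10.3],0,0.72],[[0.1,-0.1,-10.3],0,0.72]]'

```text
clock: 25.3
tool_pos: [0.4342, -0.2571, 0.0847]
orientation: [180.0, -0.0, -20.4]
force: [-0.5, -0.6, 0.3]
opening: 0.031
gripper_force: 30.0
```

apply_moves --commands '[[[0,0,0.6],0,0.72],[[0,0,1.5],0,0.72],[[0,0,3],0,0.72],[[1,0.6,4.5],0,0.72],[[2.5,1.5,5],0,0.72],[[4.5,2.7,5],0,0.72],[[6.5,3.8,5],0,0.72],[[8.5,5,5],0,0.72],[[10.5,6.1,5],0,0.72],[[12.5,7.3,5],0,0.72],[[14.2,8.3,5],0,0.72],[[15.5,9,5],0,0.72],[[16.2,9.4,5],0,0.72],[[16.2,9.4,5],0,0.72],[[16.2,9.4,5],0,0.72],[[16.2,9.4,5],0,0.72]]'

```text
clock: 26.63
tool_pos: [0.5954, -0.1633, 0.1345]
orientation: [180.0, 0.0, -20.4]
force: [0.2, 0.8, 0.9]
opening: 0.031
gripper_force: 30.0
```

Run:
```python
from h import *
s=look('stand_blue','w9.png',.006)
sc=snap("scene")
a=sc["img"][215:365,300:500]; cv2.imwrite("pics/s9.png",np.hstack([cv2.resize(a,(400,300),interpolation=2),cv2.resize(s["img"],(400,300))])[:,:,::-1])
for n in("stand_blue","timer_blue"):
  for q in ctrl.spot_point(sc,n)[:2]: print(n,round(q["score"],2),np.round(hit(sc,q["at"],0 if n[0]=="s" else .05)[:2],4))
```

```text
26.63 [ 0.5954 -0.1633  0.1345] [ 1.800e+02  4.000e-02 -2.041e+01] 0.031 30.0 [0.2 0.8 0.9]
call 0.72 [324. 220.] [ 0.6034 -0.1652]
call 0.85 [324. 226.] [ 0.5972 -0.1634]
stand_blue 0.63 [ 0.5947 -0.1634]
timer_blue 0.66 [ 0.5955 -0.1692]
```

View pics/s9.png

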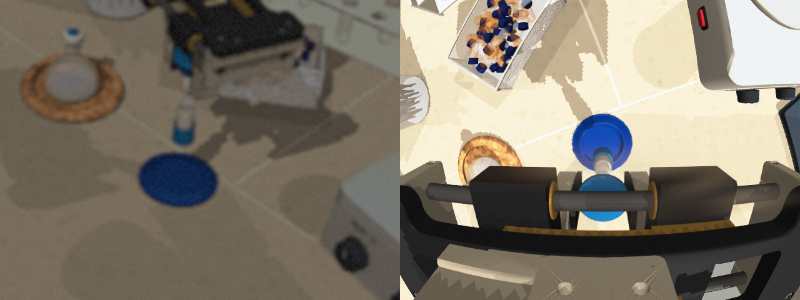

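The blue timer hangs upright over the blue base. I'll lower and release.

apply_moves --commands '[[[0.1,0,-1.5],0,0.72],[[0.1,0,-3],0,0.72],[[0.1,0,-4],0,0.72],[[0.1,0,-4.4],0,0.72],[[0.1,0,-4.6],0,0.72],[[0.1,0,-4.7],0,0.72],[[0.1,0,-4.7],0,0.72],[[0.1,0,-4.7],0,0.72],[[0.1,0,-4.7],0,0.6],[[0.1,0,-4.7],0,0.55],[[0.1,0,-4.7],0,0.5],[[0.1,0,-4.7],0,0.4],[[0.1,0,-4.7],0,0.2],[[0.1,0,-4.7],0,0],[[0.1,0,-4.7],0,0],[[0.1,0,-4.7],0,0],[[0.1,0,-3.5],0,0],[[0.1,0,-1],0,0],[[0.1,0,2],0,0],[[0.1,0,5],0,0]]'

```text
clock: 28.6
tool_pos: [0.5968, -0.1631, 0.1862]
orientation: [180.0, 0.0, -20.4]
force: [0.4, -0.7, -0.4]
opening: 0.0871
gripper_force: 0.0
```

apply_moves --commands '[[[-1,-1,2],0,0],[[-4,-3,4],0,0],[[-7,-5,5],0,0],[[-10,-8,5],0,0],[[-13,-11,5],0,0],[[-13,-11,5],0,0],[[-13,-11,5],0,0],[[-13,-11,5],0,0]]'

```text
clock: 29.27
tool_pos: [0.4673, -0.2733, 0.2356]
orientation: [-180.0, -0.1, -20.4]
force: [-0.1, -0.1, -0.2]
opening: 0.0877
gripper_force: 0.0
```

Run:
```python
from h import *
t=snap("top");s=snap("scene");w=snap("wrist")
cv2.imwrite("pics/fin.png",np.hstack([cv2.resize(w["img"],(400,300)),cv2.resize(t["img"][150:345,180:440],(400,300),interpolation=2)])[:,:,::-1])
for i in(t,s):
 for n in("flask","cork_ring","dish","tile","timer_blue","stand_blue","timer_green","stand_green","vial_box","droppers"):
  for q in ctrl.spot_point(i,n)[:1]: print(n,round(q["score"],2),np.round(hit(i,q["at"],.003)[:2],3))
for nm,bx,h,z in(("tb",(380,228,412,262),(95,112),.098),):
  c=cv2.cvtColor(t["img"],cv2.COLOR_RGB2HSV); print(c[244,396],c[240,396],c[250,396])
```

```text
flask 0.92 [ 0.603 -0.014]
cork_ring 0.38 [ 0.77 -0.11]
dish 0.85 [0.446 0.228]
tile 0.75 [0.446 0.232]
timer_blue 0.43 [ 0.601 -0.16 ]
stand_blue 0.94 [ 0.599 -0.168]
timer_green 0.73 [0.439 0.065]
stand_green 0.66 [0.613 0.003]
droppers 0.66 [0.755 0.074]
flask 0.75 [0.612 0.005]
cork_ring 0.96 [ 0.605 -0.006]
dish 0.62 [0.452 0.245]
tile 0.9 [0.449 0.235]
timer_blue 0.89 [ 0.596 -0.162]
stand_blue 0.79 [ 0.59  -0.169]
timer_green 0.77 [0.442 0.071]
stand_green 0.76 [0.44  0.064]
vial_box 0.51 [0.451 0.241]
droppers 0.59 [0.764 0.081]
[102 187 139] [102 188 137] [108 217 107]
```

View pics/fin.png

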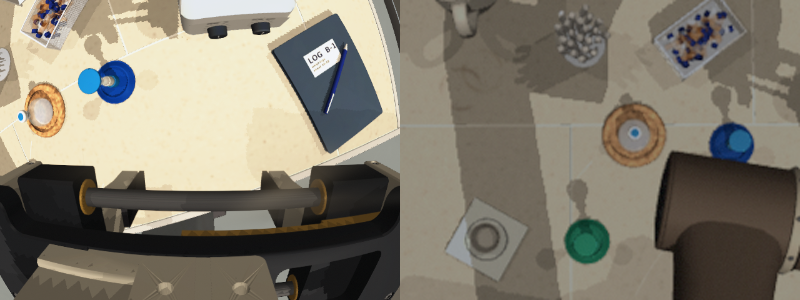

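All four items stand centred and upright: flask (633,134) in its ring, dish (485,238) in its circle, and both timers in their bases. The cup and the box haven't moved. I'll hand in.

```bash
python3 -c "
from h import *
print(ctrl.close_job())"
```

```text
the job is handed in; nothing more can be done
None
```

I handed the job in at about 29 s; the last pictures showed both timers, the flask and the dish upright and centred in their places, with the cup and vial box undisturbed (no verdict came back).

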